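Stand up the fallen hand press and hold the sprung plunger down on its stop

TASK

The hand press has been knocked over: stand it upright on its foot on the table and let go of it. Then take it by its knob, set its foot squarely in the middle of the sprung plunger that has the wide flat pad, and press straight down, without ramming it, until the plunger is firmly against its hard stop. Finish while still gripping the press and holding the plunger fully down; leave the plunger with the small round head and the other things alone.

Things in the scene. Friction and masses are not known exactly. Their poses are not given: they have to be found in the camera images.
- press: Hand press, 104 mm tall, 0.3 to 0.5 kg: square steel foot 56 x 56 x 14 mm, wooden stem 22 mm thick, wooden cylindrical knob 38 mm in diameter on top. Origin: centre of the foot's underside; z runs from foot to knob (up when it stands). Starts lying, knob away from the robot within 45 degrees. Centre of mass about 16 mm above the underside: it rights itself if leaning under 45 degrees.
- knob (a point): Middle of the press's knob, on its axis, 85 mm from the underside of the foot; the knob spans 66 to 104 mm from that underside. While the press lies, this point is about 21 mm above the table and the axis slopes 6 degrees down towards the knob.
- pad_top (a point): Centre of the top of the wide plunger's pad: a flat aluminium disc 84 mm in diameter, 8 mm thick, its top 115 mm above the table when up, 95 mm when on its stop (a steel sleeve inside the coil spring). It moves straight down, over the middle of a fixed wooden block 110 x 110 x 60 mm.
- plunger (a joint): Travel of the wide-pad plunger: 0 up, 0.020 m fully down on its hard stop. Its spring needs about 5 N to start it moving and just under 13 N to reach the stop (0.4 N per mm); a push of about 20 N holds it firmly on the stop.
- dome (a joint): Travel of the other plunger, the one with the small round head: 0 up, 0.020 m fully down. To be left alone.
- dome_top (a point): Top of the small round head (28 mm in diameter) of the other plunger, 131 mm above the table, over the middle of an equal wooden block 110 x 110 x 60 mm with an equal spring. The two units change sides from run to run, to the left and right of the press.
- peg0: White exercise peg standing on the table, 67 mm tall, foot 32 mm in diameter, with cross arms 50 mm across. Origin: centre of its underside. To be left alone.
- peg1: Another such peg. Origin: centre of its underside. To be left alone.
- mug: White mug standing on the table, 90 mm tall, rim 76 mm in diameter. Origin: centre of its underside. To be left alone.
Mind the look-alikes: they are no part of the job. Of the things like the press, leave any that is black, blue or pink; of the rest the smaller one is meant.

How it is judged:
By the outcome, as a careful person would: the job done as asked, in the order asked, and still so for the second after the job is handed in, while the arm keeps its last pose, push and grip.
It also fails if it takes over 67 s, if anything falls off the work surface, if the arm or the gripper's body presses on something with over 40 N, if the wrist force passes 120 N, or if a joint passes its speed limit or range.

ROBOT

A 6-joint arm with a two-finger parallel gripper is mounted at the origin on the work surface. World frame = base frame: x ahead of the robot, y to its left, z up, the work surface at z = 0. Lengths are in m, angles in rad, forces in N, time in s.
With the tool pointing down it reaches from about 0.275 to 0.85 m from the base axis. Payload 19 kg.
Tool frame: the origin (TCP) lies at the very end of the fingers, on their centre line; the grasp point (between the pads) lies robot.grip_depth behind it (robot.grip_depth is the distance from the TCP to the grasp point, in m); x points along the fingers, y is the direction in which the jaws open and shut, and the axes are right-handed (so a half turn about x gives the same grasp; the last joint's range is limited). The gripper opens to 85 mm and grips with 20 to 120 N. Pads are 22 mm wide; open, the fingers measure 114 mm over their backs; the gripper's body (76 mm by 85 mm) begins 54 mm behind the grasp point. The pads swing forward as they close: fully open they stand 13 mm farther back than shut.
Start: joints at [0.983, 0.15, 1.437, -0, 1.554, -0.134], TCP at [0.252, 0.517, 0.231] pointing down, gripper open.
Joint ranges: [-2.8, 2.8], [-0.68, 2.1], [0.12, 2.68], [-1.39, 4.53], [0.16, 2.79], [-2.81, 2.81]. Speed limits (rad/s): [1.89, 1.89, 2.22, 3.01, 3.01, 3.01].

INTERFACE

Orientations are given as a unit quaternion [w, x, y, z].
In Python, from plant import robot, cams gives the robot as it stands.
- The arm moves only by the shell command python3 -m handwheel 'ROWS' [FORCE]. ROWS is JSON, a list of rows, each a list of 7 numbers: the shift along the tool's x, y, z in mm, then the turn, a rotation vector about the tool's x, y, z in rad, then the opening, from -1 (shut) to 1 (fully open), so that 0 is half open. In form: [[tx, ty, tz, ax, ay, az, grip], ...]. A call has exactly 5 rows; each row is the pose to reach, as a shift and turn from the pose commanded when the call began, along the tool's axes at that moment; what a row does not reach only later rows make up. A row lasts 1/12 s, in which the tool goes at most 41.7 mm and 7.16 degrees, less where a joint would pass 70% of its speed; a pose out of reach is approached as far as the arm can. A call with a gripper value outside its range is refused whole. The fingers move at their own pace and stop on an object; FORCE is the grip in N (left out, the last holds). Time passes only in rows, so rows that repeat a pose let the fingers close, or fill a call up. It gives the time, the measured TCP pose, the force and the opening at its end, in the units of the state.
- robot.state(): the state, without advancing time (a new reading comes with each control period).
- cams.grab_frame(name): name is "side" or "top" or "wrist"; returns a dict with "color" (420x560x3 uint8, red, green, blue), "fx", "fy", "cx", "cy" (pixels), "rvec" (rotation vector, rad) and "tvec" (3), from world to camera coordinates, as OpenCV has them. Camera axes: x right, y down, z forward; pixel columns grow to the right and rows downward; lengths in m; the calibration is good to about 2 mm. A picture is of the moment at which its call begins. There is no depth.
- robot.hand_in(): hands the job in, once; it reports no verdict.
The state is a dict: "time": time; "qpos": joint angles; "qvel": joint speeds; "joint_efforts": joint torques, N m; "ee_pos": TCP position; "orientation": TCP orientation; "contact_force": force on the tool from outside, world axes, zero at the start; "torque": the same for the moment, N m; "finger_gap": opening from 0.0 (shut) to 1.0 (fully open).
Only numpy, scipy, OpenCV 4.12 (cv2) and the standard library are available. Lean on these libraries where they do the work, as an engineer would, in place of code of your own. Each camera call takes 0.05 s, during which the arm holds its last target.

## Working session

There is one attempt and no reset: what is moved stays moved. The work goes in short steps, Python scripts to look and compute and a shell command to move; the robot and the scene stay as the last step left them, time stands still between calls to the robot, and variables do not carry over. Pictures are saved under pics/ and viewed, and the job is handed in when it is done.

```bash
ls; mkdir -p pics; python3 - <<'E'
from plant import robot,cams
import cv2,json
s=robot.state()
for k in s: print(k,s[k])
print(robot.grip_depth)
for n in("side","top","wrist"):
    f=cams.grab_frame(n); cv2.imwrite(f"pics/{n}0.png",f["color"][...,::-1])
    print(n,f["fx"],f["fy"],f["cx"],f["cy"],f["rvec"],f["tvec"])
E
```

```text
pics
time 0.0
qpos [ 9.82991174e-01  1.51001457e-01  1.43798718e+00 -2.78769553e-05
  1.55379193e+00 -1.34039653e-01]
qvel [ 0.00081573  0.00044704  0.00142212  0.00230238 -0.0007359  -0.00124299]
joint_efforts [ 2.72360820e-03 -7.13019776e+01 -5.70900357e+01  9.82029997e-05
  8.34237202e-03 -4.08917367e-05]
ee_pos [0.25197185 0.51659749 0.23068848]
orientation [ 0.6888461   0.15866088  0.68912429 -0.15945371]
contact_force [ 0.35759299  0.3069217  -0.50895796]
torque [ 0.04635686 -0.02778259  0.050473  ]
finger_gap 0.9984372597917255
0.0187
side 386.9143623059112 386.9143623059112 273.3882767057442 211.0584676023 [ 2.12353987 -0.20000877  0.13588391] [-0.52149327  0.11946267  0.89233061]
top 454.63436238434224 454.63436238434224 278.3148150468952 207.20789731420618 [ 2.15927892 -2.14653186  0.16615282] [-0.01637096  0.55871948  1.11923751]
wrist 335.6205748505369 335.6205748505369 285.5311678189508 207.2530029591873 [-2.41707449 -1.51206487 -0.24977092] [-0.57478298 -0.04247516  0.3805625 ]
```

View pics/side0.png

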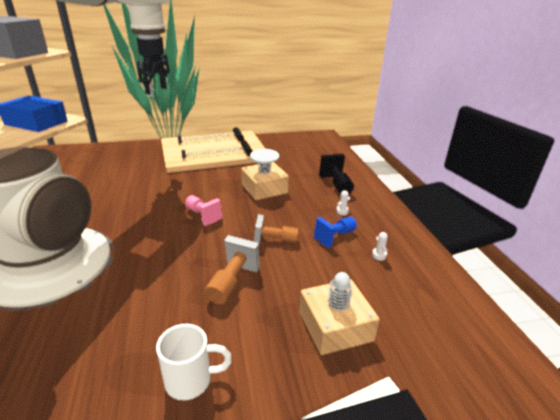

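View pics/top0.png

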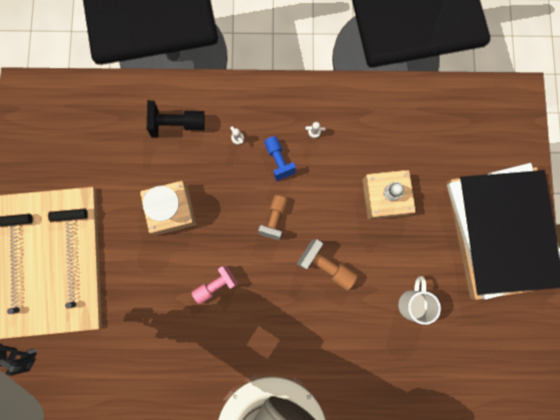

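View pics/wrist0.png

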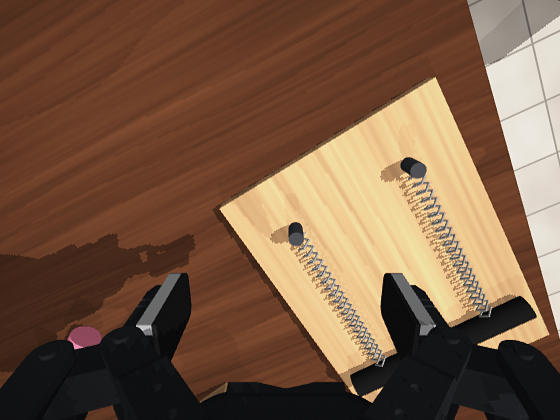

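Small wooden press in the top view at about (272,217), foot (270,231) towards the robot and knob (278,202). A larger look-alike lies at (328,262). The wide pad is at (161,203) and the dome at (396,190). I'll enlarge these to measure.

```bash
cat > h.py <<'E'
import numpy as np,cv2
from scipy.spatial.transform import Rotation as R
from plant import robot,cams
def K(f): return np.array([[f["fx"],0,f["cx"]],[0,f["fy"],f["cy"]],[0,0,1.]])
def px2w(f,u,v,z):
    Rm=cv2.Rodrigues(np.array(f["rvec"],float))[0]; t=np.array(f["tvec"],float)
    c=-Rm.T@t; d=Rm.T@np.linalg.inv(K(f))@np.array([u,v,1.])
    return c+d*(z-c[2])/d[2]
def w2px(f,P):
    return cv2.projectPoints(np.atleast_2d(np.array(P,float)),np.array(f["rvec"],float),np.array(f["tvec"],float),K(f),None)[0][:,0]
def tri(f1,p1,f2,p2):
    def P(f): return K(f)@np.hstack([cv2.Rodrigues(np.array(f["rvec"],float))[0],np.array(f["tvec"],float).reshape(3,1)])
    X=cv2.triangulatePoints(P(f1),P(f2),np.array(p1,float).reshape(2,1),np.array(p2,float).reshape(2,1))[:,0]
    return X[:3]/X[3]
def pose():
    s=robot.state(); q=s["orientation"]
    return np.array(s["ee_pos"]),R.from_quat([q[1],q[2],q[3],q[0]])
def delta(tp,tR):
    "tool-frame shift mm and rotvec from measured pose"
    p,r=pose()
    return np.round(r.inv().apply(tp-p)*1000,1),np.round((r.inv()*tR).as_rotvec(),4)
def crop(f,u0,v0,u1,v1,s,name):
    c=f["color"][v0:v1,u0:u1,::-1]
    cv2.imwrite("pics/"+name,cv2.resize(c,None,fx=s,fy=s,interpolation=cv2.INTER_CUBIC))
E
python3 - <<'E'
from h import *
f=cams.grab_frame("top")
crop(f,130,170,210,240,9,"t_pad.png"); crop(f,230,180,310,250,9,"t_press.png")
g=cams.grab_frame("side")
crop(g,210,140,310,270,4.5,"s_a.png")
for uv,z in (((270,231),.028),((278,202),.021),((161,203),.115),((396,189),.131),((237,135),.05),((316,130),.05),((420,307),.09)): print(uv,px2w(f,*uv,z).round(3))
E
```

```text
(270, 231) [0.499 0.008 0.028]
(278, 202) [ 0.575 -0.012  0.021]
(161, 203) [0.556 0.267 0.115]
(396, 189) [ 0.591 -0.291  0.131]
(237, 135) [0.745 0.095 0.05 ]
(316, 130) [ 0.76 -0.11  0.05]
(420, 307) [ 0.315 -0.35   0.09 ]
```

View pics/t_press.png

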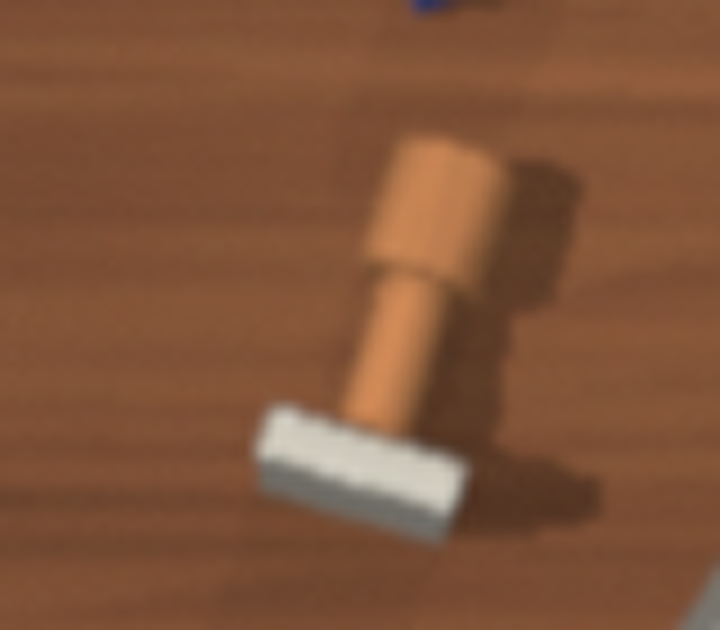

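View pics/t_pad.png

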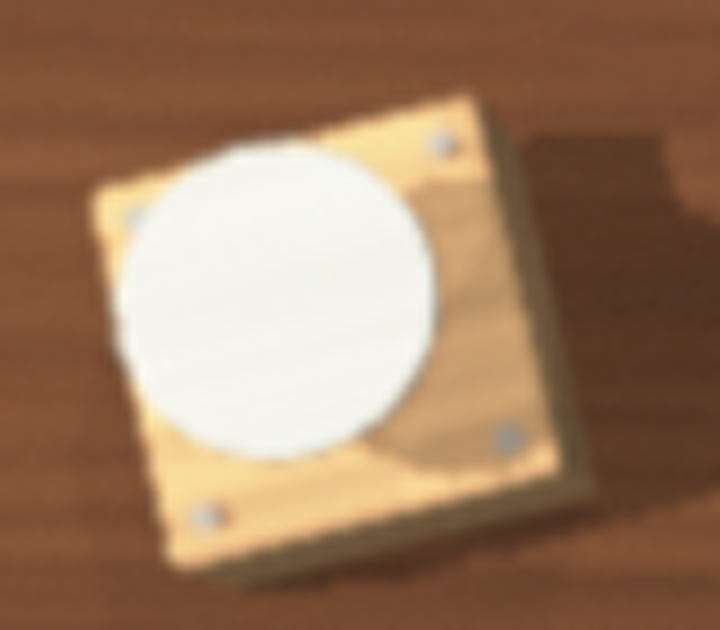

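View pics/s_a.png

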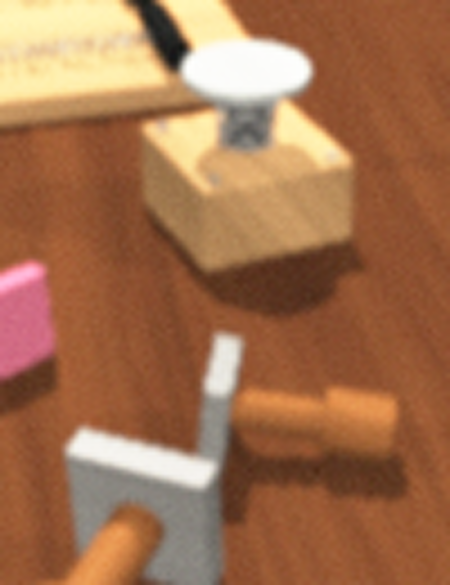

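```bash
python3 - <<'E'
from h import *
from scipy.optimize import least_squares
f=cams.grab_frame("top"); g=cams.grab_frame("side")
T=[((-1,0),(258,455)),((-1,1),(285,405)),((1,1),(468,465)),((1,0),(442,515))]
a=np.radians(5.7)
def model(p):
    x,y,yaw=p  # foot edge contact mid point
    X=np.array([np.cos(yaw),np.sin(yaw),0]);Z=np.array([0,0,1.]);Y=np.cross(Z,X)
    ax=np.cos(a)*X-np.sin(a)*Z; up=np.sin(a)*X+np.cos(a)*Z
    c=np.array([x,y,0])-.014*ax+.028*up   # underside centre
    return c,ax,up,Y
def pts(p):
    c,ax,up,Y=model(p)
    tp=[c+up*.028+Y*.028,c+up*.028+Y*.028+ax*.014,c+up*.028-Y*.028+ax*.014,c+up*.028-Y*.028]
    return np.array(tp)
mt=np.array([q for _,q in T])/9+[230,180]-.45
ms=np.array([(217,335),(243,338),(230,395),(205,390)])/4.5+[210,140]-.4
k=np.array([(430,205)])/9+[230,180]-.45
def res(p,w=1):
    P=pts(p);c,ax,_,_=model(p)
    return np.r_[(w2px(f,P)-mt).ravel(),w*(w2px(g,P)-ms).ravel()]
for w in(0,1):
    r=least_squares(res,[.5,0,-.3],args=(w,)); c,ax,up,Y=model(r.x)
    print(w,r.x.round(4),np.degrees(r.x[2]).round(1),"foot",c.round(4),"knob",(c+.085*ax).round(4),"res",res(r.x).round(1))
    print(w2px(f,[c+.085*ax]),w2px(g,[c+.085*ax]))
pc=np.array((276.5,301))/9+[130,170]-.45; print("pad",px2w(f,*pc,.115),"blk",px2w(f,*(np.array((325,331))/9+[130,170]-.45),.06))
s=np.array((247,70))/4.5+[210,140]-.4; print("side pad",px2w(g,*s,.115),tri(f,pc,g,s))
bc=[px2w(f,*(np.array(q)/9+[130,170]-.45),.06) for q in((95,190),(475,97),(560,470),(170,568))]; print(np.array(bc).round(3), np.mean(bc,0))
p,rr=pose();print(rr.as_matrix().round(3))
E
```

```text
0 [ 0.4986  0.0074 -0.3219] -18.4 foot [0.488  0.0109 0.0293] knob [ 0.5682 -0.0159  0.0208] res [ 0.1 -0.4 -1.  -0.1 -0.1  0.4  1.   0.1  0.6 -0.1  0.2  0.2 -0.2 -0.1
 -0.4  0. ]
[[279.32645346 204.66997004]] [[288.99237819 234.80744992]]
1 [ 0.4985  0.0074 -0.306 ] -17.5 foot [0.4879 0.0107 0.0293] knob [ 0.5685 -0.0147  0.0208] res [ 0.1 -0.2 -1.1  0.1 -0.1  0.3  1.1 -0.   0.4 -0.1  0.   0.1 -0.1 -0.1
 -0.2  0.1]
[[278.88913896 204.5478757 ]] [[289.00947253 234.5345634 ]]
pad [0.55625937 0.26862048 0.115     ] blk [0.55623957 0.26862787 0.06      ]
side pad [0.55588779 0.26437988 0.115     ] [0.55665816 0.26915225 0.11285051]
[[0.596 0.334 0.06 ]
 [0.623 0.229 0.06 ]
 [0.518 0.202 0.06 ]
 [0.49  0.309 0.06 ]] [0.55653888 0.26859182 0.06      ]
[[-0.     0.438  0.899]
 [-0.     0.899 -0.438]
 [-1.    -0.    -0.   ]]
```

```bash
python3 - <<'E'
from h import *
a=np.radians(72.5); Y=np.array([np.cos(a),np.sin(a),0]);X=np.array([0,0,-1.]);Rt=R.from_matrix(np.c_[X,Y,np.cross(X,Y)])
for z in(.2,.13,.006): print(delta(np.array([.5685,-.0147,z]),Rt))
E
```

```text
(array([  31.2, -338.9,  517.4]), array([-1.484e-01, -1.000e-04,  3.000e-04]))
(array([ 101.2, -338.9,  517.4]), array([-1.484e-01, -1.000e-04,  3.000e-04]))
(array([ 225.2, -338.8,  517.4]), array([-1.484e-01, -1.000e-04,  3.000e-04]))
```

```bash

python3 -m handwheel '[[1,-17,26,0,0,0,1],[3,-34,52,0,0,0,1],[5,-51,78,0,0,0,1],[7,-68,104,0,0,0,1],[8,-85,129,0,0,0,1]]' 30
python3 -m handwheel '[[1,-17,26,0,0,0,1],[3,-34,52,0,0,0,1],[5,-51,78,0,0,0,1],[7,-68,104,0,0,0,1],[8,-85,129,0,0,0,1]]'
python3 -m handwheel '[[1,-17,26,0,0,0,1],[3,-34,52,0,0,0,1],[5,-51,78,0,0,0,1],[7,-68,104,0,0,0,1],[8,-85,130,0,0,0,1]]'
python3 -m handwheel '[[1,-17,26,-0.03,0,0,1],[3,-34,52,-0.06,0,0,1],[5,-51,78,-0.09,0,0,1],[7,-68,104,-0.12,0,0,1],[8,-84,129,-0.148,0,0,1]]'
python3 - <<'E'
from h import *
a=np.radians(72.5); Y=np.array([np.cos(a),np.sin(a),0]);X=np.array([0,0,-1.]);Rt=R.from_matrix(np.c_[X,Y,np.cross(X,Y)])
print(robot.state()["time"],robot.state()["qpos"])
for z in(.2,.006): print(delta(np.array([.5685,-.0147,z]),Rt))
f=cams.grab_frame("wrist"); cv2.imwrite("pics/w1.png",f["color"][...,::-1]); print(w2px(f,[.5685,-.0147,.0208]))
E
```

```text
time: 0.77
ee_pos: [0.3312, 0.3824, 0.223]
orientation: [0.689, 0.159, 0.689, -0.159]
contact_force: [0.3, 1.4, 0.1]
finger_gap: 1.003
time: 1.18
ee_pos: [0.4099, 0.2494, 0.2152]
orientation: [0.689, 0.159, 0.689, -0.159]
contact_force: [0.2, -0.5, -0.6]
finger_gap: 1.0
time: 1.6
ee_pos: [0.4895, 0.116, 0.2072]
orientation: [0.689, 0.159, 0.689, -0.159]
contact_force: [0.5, 0.2, -0.0]
finger_gap: 0.996
time: 2.02
ee_pos: [0.5687, -0.0162, 0.199]
orientation: [0.699, 0.107, 0.699, -0.107]
contact_force: [-0.6, 0.7, 0.0]
finger_gap: 0.999
2.0167 [-1.63834458e-01  1.50725680e-01  1.50219134e+00 -9.71159720e-05
  1.48883687e+00 -1.43004704e+00]
(array([-1. ,  1.4, -0.6]), array([ 0.0009, -0.0001,  0.0001]))
(array([193. ,   1.4,  -0.6]), array([ 0.0009, -0.0001,  0.0001]))
[[286.73919441 181.41774718]]
```

View pics/w1.png

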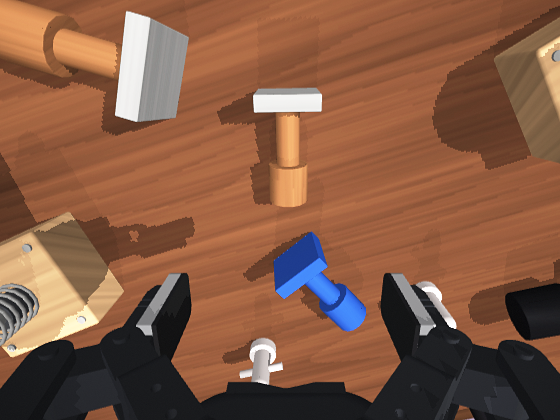

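The wrist view shows the press axis lined up with the jaw gap, knob at (288,185) against a projected (287,181). The blue press is clear of the fingers, so I'm descending.

```bash

python3 -m handwheel '[[25,1,0,0,0,0,1],[50,1,0,0,0,0,1],[75,1,0,0,0,0,1],[95,1,0,0,0,0,1],[110,1,-1,0,0,0,1]]' 25
python3 -m handwheel '[[20,0,0,0,0,0,1],[40,0,0,0,0,0,1],[58,0,0,0,0,0,1],[71,0,0,0,0,0,1],[80,0,0,0,0,0,1]]'
python3 -m handwheel '[[0,0,0,0,0,0,0],[0,0,0,0,0,0,-0.1],[0,0,0,0,0,0,-0.2],[0,0,0,0,0,0,-0.4],[0,0,0,0,0,0,-0.4]]'
python3 -m handwheel '[[0,0,0,0,0,0,-0.4],[0,0,0,0,0,0,-0.4],[0,0,0,0,0,0,-0.4],[0,0,0,0,0,0,-0.4],[0,0,0,0,0,0,-0.4]]'
python3 - <<'E'
from h import *
f=cams.grab_frame("wrist"); cv2.imwrite("pics/w2.png",f["color"][...,::-1])
f=cams.grab_frame("side"); crop(f,200,130,340,290,4,"s2.png")
E
```

```text
time: 2.48
ee_pos: [0.5668, -0.0133, 0.0873]
orientation: [0.698, 0.108, 0.699, -0.108]
contact_force: [-0.3, -0.3, 0.4]
finger_gap: 1.002
time: 2.9
ee_pos: [0.5669, -0.0132, 0.0078]
orientation: [0.698, 0.108, 0.699, -0.108]
contact_force: [0.5, 0.1, -0.7]
finger_gap: 1.002
time: 3.32
ee_pos: [0.568, -0.0135, 0.0103]
orientation: [0.699, 0.108, 0.698, -0.108]
contact_force: [-1.0, -0.2, 4.7]
finger_gap: 0.434
time: 3.73
ee_pos: [0.5681, -0.0135, 0.0103]
orientation: [0.699, 0.108, 0.698, -0.108]
contact_force: [-0.7, -1.3, 7.1]
finger_gap: 0.434
```

View pics/s2.png

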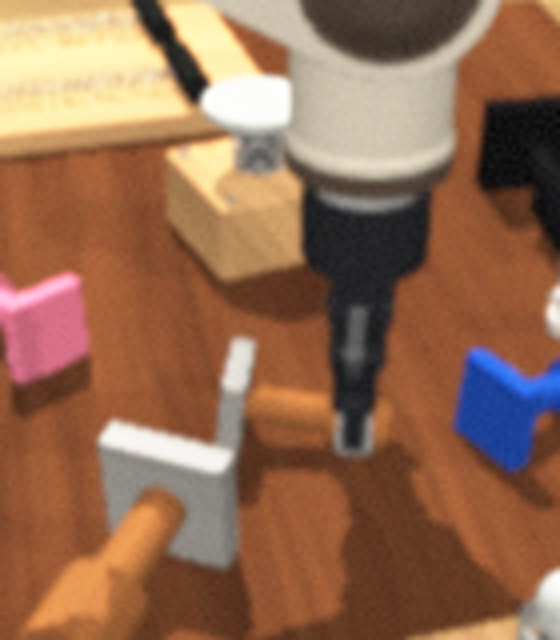

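View pics/w2.png

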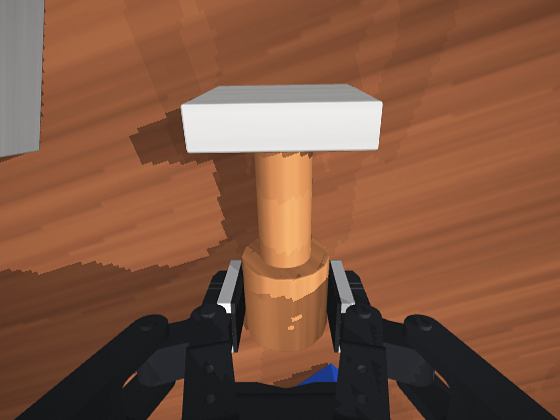

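```bash

python3 -m handwheel '[[-8,0,-2,0,0,0,-0.4],[-16,0,-6,0,0,0,-0.4],[-24,0,-10,0,0,0,-0.4],[-32,0,-16,0,0,0,-0.4],[-40,0,-22,0,0,0,-0.4]]' 25
python3 - <<'E'
from h import *
f=cams.grab_frame("side"); crop(f,200,130,340,290,4,"s3.png")
E
```

```text
time: 4.25
ee_pos: [0.5458, -0.0064, 0.0503]
orientation: [0.699, 0.108, 0.699, -0.108]
contact_force: [-0.1, 0.6, -4.3]
finger_gap: 0.436
```

View pics/s3.png

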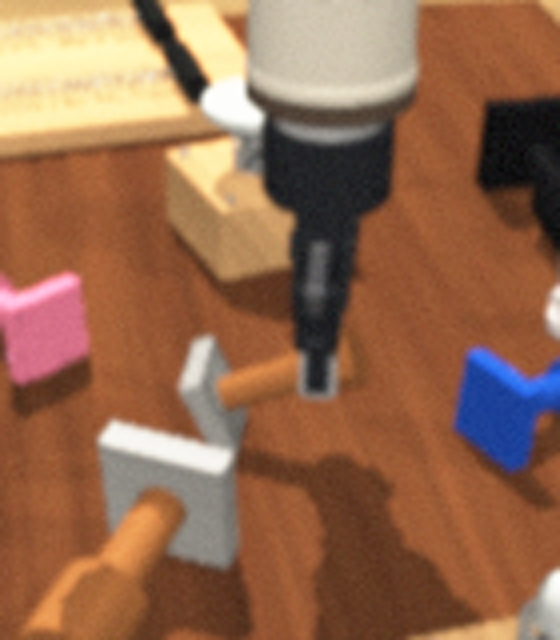

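It is pivoting in the grip: the axis now slopes up about 20° towards the knob, and the measured weight is 4.3 N. I'll lift more with the grip at 20 N and see how it hangs.

```bash

python3 -m handwheel '[[-8,0,-2,0,0,0,-0.4],[-16,0,-4,0,0,0,-0.4],[-24,0,-7,0,0,0,-0.4],[-32,0,-10,0,0,0,-0.4],[-40,0,-14,0,0,0,-0.4]]' 20
python3 - <<'E'
from h import *
f=cams.grab_frame("side"); crop(f,200,130,340,290,4,"s4.png")
E
```

```text
time: 4.72
ee_pos: [0.533, -0.0025, 0.0901]
orientation: [0.699, 0.108, 0.699, -0.108]
contact_force: [2.0, 0.0, -4.1]
finger_gap: 0.431
```

View pics/s4.png

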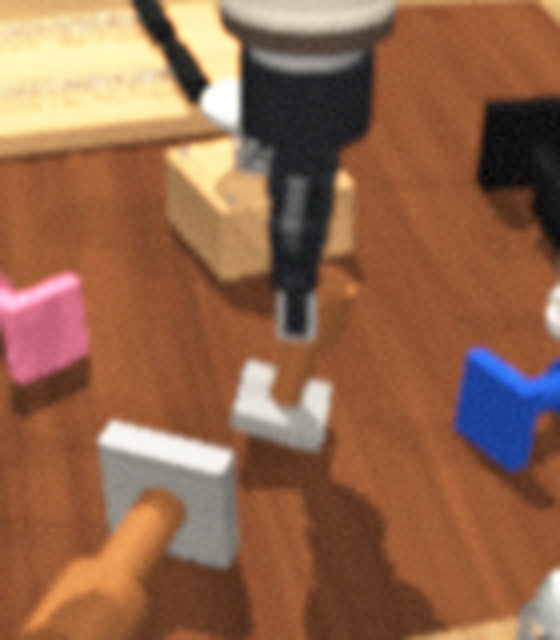

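```bash

python3 -m handwheel '[[0,0,0,0,0,0,-0.4],[0,0,0,0,0,0,-0.4],[0,0,0,0,0,0,-0.4],[0,0,0,0,0,0,-0.4],[0,0,0,0,0,0,-0.4]]' 20
python3 - <<'E'
from h import *
f=cams.grab_frame("side"); crop(f,220,150,320,270,5,"s5.png"); 
f=cams.grab_frame("wrist"); cv2.imwrite("pics/w5.png",f["color"][...,::-1])
E
```

```text
time: 5.18
ee_pos: [0.533, -0.0025, 0.0889]
orientation: [0.699, 0.108, 0.699, -0.108]
contact_force: [-0.9, 0.5, -3.4]
finger_gap: 0.433
```

View pics/s5.png

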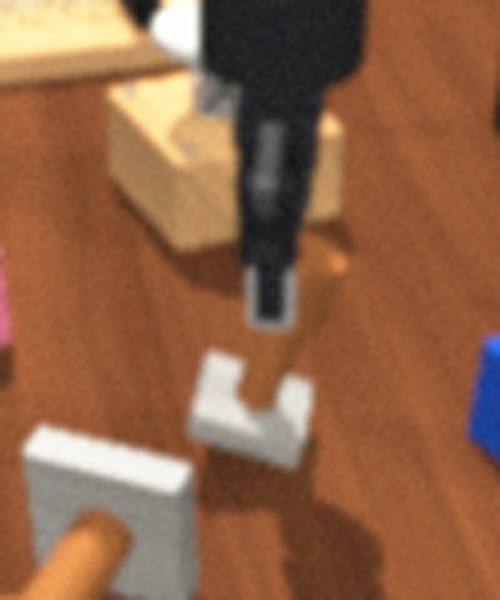

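View pics/w5.png

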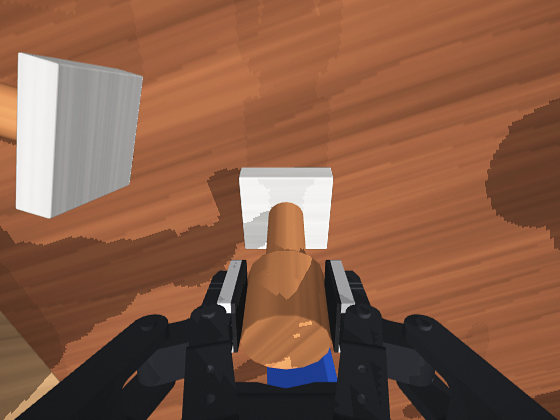

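It hangs steadily, leaning about 28° with the knob away from the robot. I'll pitch the tool to take that out.

```bash

python3 -m handwheel '[[0,0,0,0,-0.1,0,-0.4],[0,0,0,0,-0.2,0,-0.4],[0,0,0,0,-0.3,0,-0.4],[0,0,0,0,-0.4,0,-0.4],[0,0,0,0,-0.47,0,-0.4]]' 25
python3 -m handwheel '[[0,0,0,0,0,0,-0.4],[0,0,0,0,0,0,-0.4],[0,0,0,0,0,0,-0.4],[0,0,0,0,0,0,-0.4],[0,0,0,0,0,0,-0.4]]'
python3 - <<'E'
from h import *
print(robot.state()["qpos"])
f=cams.grab_frame("side"); crop(f,220,150,320,270,5,"s6.png"); 
f=cams.grab_frame("wrist"); cv2.imwrite("pics/w6.png",f["color"][...,::-1])
E
```

```text
time: 5.7
ee_pos: [0.5324, -0.0021, 0.0892]
orientation: [0.844, 0.079, 0.515, -0.13]
contact_force: [-0.2, -1.2, -5.9]
finger_gap: 0.432
time: 6.12
ee_pos: [0.5337, -0.0028, 0.0894]
orientation: [0.842, 0.08, 0.517, -0.13]
contact_force: [0.1, -0.0, -3.7]
finger_gap: 0.431
[-0.0907333  -0.09054663  2.06069381 -0.14772839  0.7173238  -1.2662714 ]
```

View pics/s6.png

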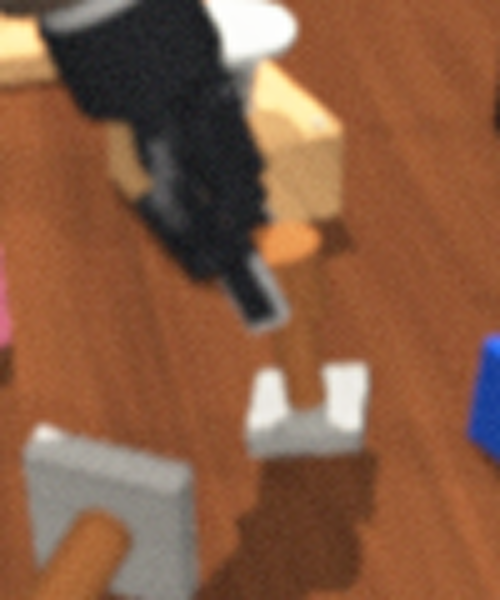

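View pics/w6.png

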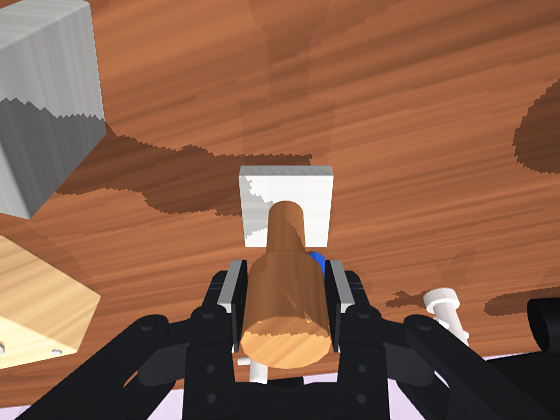

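Now close to upright. Lowering until the foot touches.

```bash

python3 -m handwheel '[[3,0,-2,0,0,0,-0.4],[6,0,-3,0,0,0,-0.4],[9,0,-5,0,0,0,-0.4],[12,0,-6,0,0,0,-0.4],[14,0,-7,0,0,0,-0.4]]' 
python3 -m handwheel '[[1,0,-0.5,0,0,0,-0.4],[2,0,-1,0,0,0,-0.4],[3,0,-1.5,0,0,0,-0.4],[3.6,0,-1.8,0,0,0,-0.4],[3.6,0,-1.8,0,0,0,-0.4]]' 
python3 - <<'E'
from h import *
f=cams.grab_frame("side"); crop(f,220,150,320,270,5,"s7.png"); 
E
```

```text
time: 6.63
ee_pos: [0.5336, -0.0026, 0.0735]
orientation: [0.843, 0.08, 0.517, -0.13]
contact_force: [1.2, -1.9, 12.2]
finger_gap: 0.433
time: 7.05
ee_pos: [0.5349, -0.0028, 0.0713]
orientation: [0.844, 0.08, 0.515, -0.13]
contact_force: [1.8, -1.3, 8.7]
finger_gap: 0.428
```

View pics/s7.png

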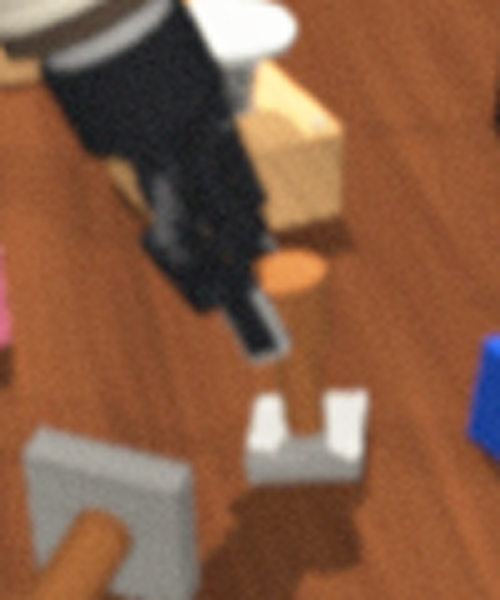

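The foot is on the table (8.7 N upward) and the press stands straight. I'll open the jaws and back off along the tool axis.

```bash

python3 -m handwheel '[[0,0,0,0,0,0,-0.1],[0,0,0,0,0,0,0.2],[0,0,0,0,0,0,0.6],[0,0,0,0,0,0,1],[0,0,0,0,0,0,1]]' 
python3 -m handwheel '[[-10,0,0,0,0,0,1],[-30,0,0,0,0,0,1],[-55,0,0,0,0,0,1],[-85,0,0,0,0,0,1],[-110,0,0,0,0,0,1]]'
python3 -m handwheel '[[-20,0,0,0,0.1,0,1],[-40,0,0,0,0.2,0,1],[-50,0,0,0,0.3,0,1],[-50,0,0,0,0.4,0,1],[-50,0,0,0,0.47,0,1]]'
python3 - <<'E'
from h import *
f=cams.grab_frame("side"); crop(f,200,130,340,290,4,"s8.png"); 
f=cams.grab_frame("top"); crop(f,220,160,320,260,6,"t8.png"); 
f=cams.grab_frame("wrist"); cv2.imwrite("pics/w8.png",f["color"][...,::-1])
E
```

```text
time: 7.52
ee_pos: [0.5332, -0.0025, 0.0695]
orientation: [0.842, 0.08, 0.517, -0.13]
contact_force: [0.1, 0.3, -0.2]
finger_gap: 0.982
time: 7.93
ee_pos: [0.4847, 0.0128, 0.1697]
orientation: [0.842, 0.08, 0.517, -0.13]
contact_force: [-0.0, -1.2, 0.5]
finger_gap: 0.999
time: 8.35
ee_pos: [0.4644, 0.0194, 0.2143]
orientation: [0.698, 0.108, 0.7, -0.107]
contact_force: [1.0, 0.5, 0.4]
finger_gap: 1.004
```

View pics/s8.png

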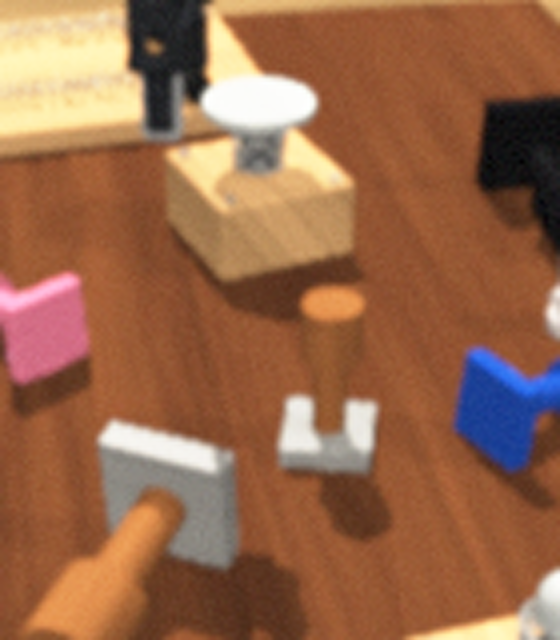

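View pics/t8.png

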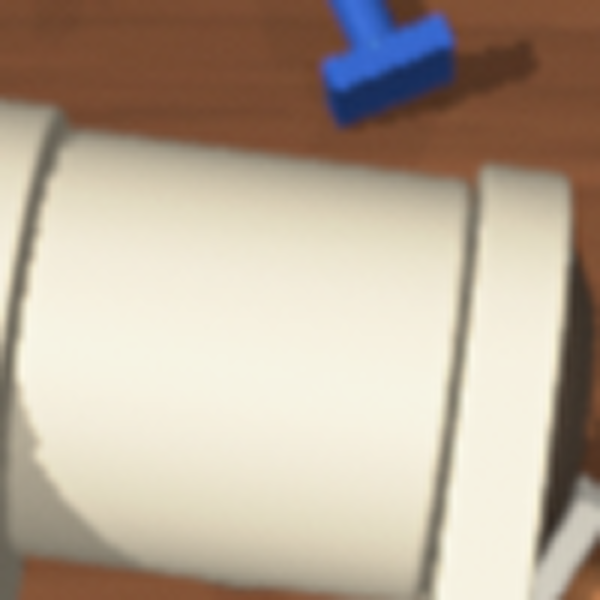

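View pics/w8.png

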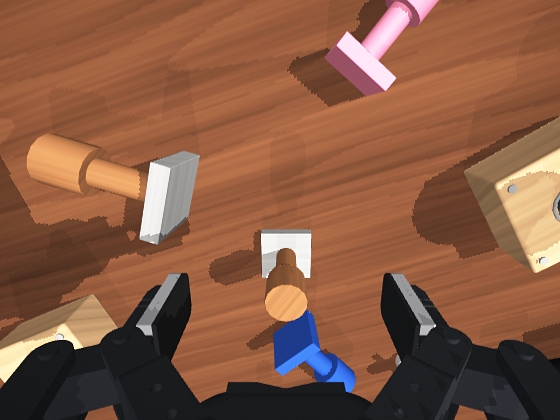

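```bash
python3 - <<'E'
from h import *
f=cams.grab_frame("wrist"); g=cams.grab_frame("side")
crop(f,240,210,335,335,5,"w9.png")
crop(g,260,190,310,255,9,"s9.png")
print(px2w(f,285.5,303,.104),px2w(g,283,205.7,.104))
for c in((261,230),(311,230)): print(px2w(f,*c,.014))
E
```

```text
[ 0.55109002 -0.00801611  0.104     ] [ 0.55156374 -0.00968993  0.104     ]
[ 0.51316869 -0.02432595  0.014     ]
[0.52965783 0.02802057 0.014     ]
```

View pics/w9.png

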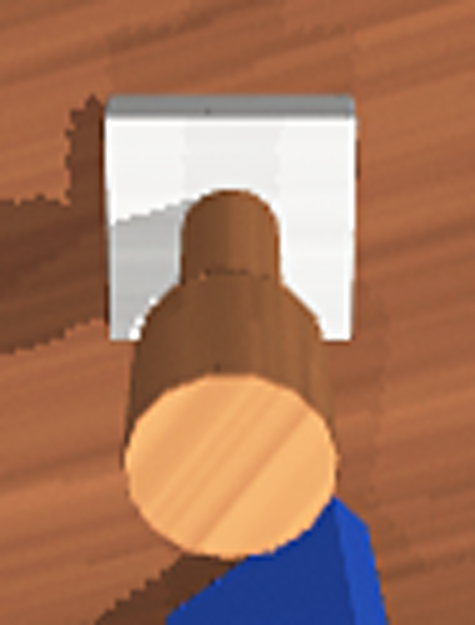

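View pics/s9.png

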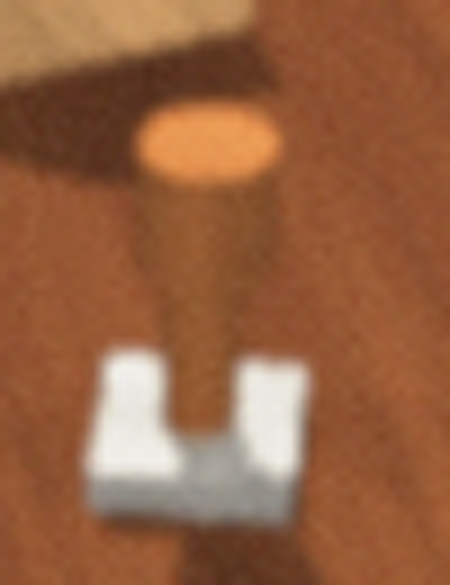

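```bash
python3 - <<'E'
from h import *
f=cams.grab_frame("wrist")
C=np.array([px2w(f,a/5+239.6,b/5+209.6,.014) for a,b in((107,117),(355,117),(351,341),(111,341))]);print(C.round(4),C.mean(0), np.linalg.norm(C[1]-C[0]),np.linalg.norm(C[2]-C[1]))
d=C[1]-C[0]; print(np.degrees(np.arctan2(d[1],d[0])))
print(px2w(f,286,302.7,.104))
a=np.arctan2(d[1],d[0]); Y=np.array([np.cos(a),np.sin(a),0]);X=np.array([0,0,-1.]);Rt=R.from_matrix(np.c_[X,Y,np.cross(X,Y)])
print(delta(np.array([.551,-.0085,.2143]),Rt),delta(np.array([.551,-.0085,.066]),Rt))
E
```

```text
[[ 0.5163 -0.0252  0.014 ]
 [ 0.5327  0.0269  0.014 ]
 [ 0.5865  0.0105  0.014 ]
 [ 0.5698 -0.0425  0.014 ]] [ 0.55132845 -0.00757051  0.014     ] 0.054653418675272375 0.05627260256407942
72.54917865395824
[ 0.55061138 -0.00718117  0.104     ]
(array([-1.7, -0.5, 91.8]), array([-0.0009,  0.002 ,  0.0001])) (array([146.6,  -0.5,  91.5]), array([-0.0009,  0.002 ,  0.0001]))
```

The press stands at (0.551, -0.008). Foot centre and knob top agree within 1 mm, so it is upright. Now gripping the knob from above.

```bash

python3 -m handwheel '[[0,0,23,0,0,0,1],[0,0,46,0,0,0,1],[0,0,69,0,0,0,1],[0,0,92,0,0,0,1],[0,0,92,0,0,0,1]]' 90
python3 - <<'E'
from h import *
a=np.radians(72.5); Y=np.array([np.cos(a),np.sin(a),0]);X=np.array([0,0,-1.]);Rt=R.from_matrix(np.c_[X,Y,np.cross(X,Y)])
print(delta(np.array([.551,-.008,.066]),Rt))
E
```

```text
time: 9.07
ee_pos: [0.5539, -0.0092, 0.2121]
orientation: [0.699, 0.108, 0.698, -0.108]
contact_force: [1.9, 1.1, -0.8]
finger_gap: 1.002
(array([146.1,   0.3,  -3.4]), array([-0.0007,  0.0019,  0.0003]))
```

```bash

python3 -m handwheel '[[25,0,0,0,0,0,1],[50,0,0,0,0,0,1],[75,0,0,0,0,0,1],[95,0,0,0,0,0,1],[110,0,-1,0,0,0,1]]' 90
python3 -m handwheel '[[12,0,0,0,0,0,1],[24,0,0,0,0,0,1],[31,0,0,0,0,0,1],[36,0,0,0,0,0,1],[36,0,0,0,0,0,1]]' 
python3 - <<'E'
from h import *
f=cams.grab_frame("side"); crop(f,200,130,340,290,4,"s10.png"); 
E
```

```text
time: 9.48
ee_pos: [0.5497, -0.0076, 0.1009]
orientation: [0.699, 0.107, 0.699, -0.108]
contact_force: [0.4, -0.2, -1.0]
finger_gap: 1.001
time: 9.9
ee_pos: [0.5507, -0.008, 0.0657]
orientation: [0.699, 0.108, 0.699, -0.108]
contact_force: [0.3, 1.3, -0.5]
finger_gap: 1.0
```

View pics/s10.png

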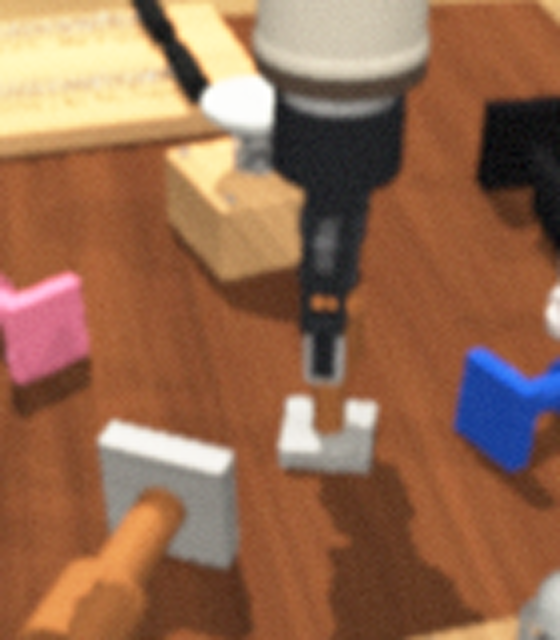

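The fingers straddle the knob and it is centred. Close and lift.

```bash

python3 -m handwheel '[[0,0,0,0,0,0,0],[0,0,0,0,0,0,-0.2],[0,0,0,0,0,0,-0.4],[0,0,0,0,0,0,-0.5],[0,0,0,0,0,0,-0.5]]' 90
python3 -m handwheel '[[0,0,0,0,0,0,-0.5],[0,0,0,0,0,0,-0.5],[-4,0,0,0,0,0,-0.5],[-10,0,0,0,0,0,-0.5],[-20,0,0,0,0,0,-0.5]]' 
python3 -m handwheel '[[-25,0,0,0,0,0,-0.5],[-50,0,0,0,0,0,-0.5],[-75,0,0,0,0,0,-0.5],[-95,0,0,0,0,0,-0.5],[-105,0,0,0,0,0,-0.5]]' 
python3 -m handwheel '[[-10,0,0,0,0,0,-0.5],[-20,0,0,0,0,0,-0.5],[-20,0,0,0,0,0,-0.5],[-20,0,0,0,0,0,-0.5],[-20,0,0,0,0,0,-0.5]]' 
python3 - <<'E'
from h import *
f=cams.grab_frame("side"); crop(f,200,80,340,240,4,"s11.png"); 
f=cams.grab_frame("wrist"); cv2.imwrite("pics/w11.png",f["color"][...,::-1])
a=np.radians(72.5); Y=np.array([np.cos(a),np.sin(a),0]);X=np.array([0,0,-1.]);Rt=R.from_matrix(np.c_[X,Y,np.cross(X,Y)])
print(delta(np.array([.5563,.2686,.2]),Rt))
E
```

```text
time: 10.37
ee_pos: [0.5513, -0.0082, 0.067]
orientation: [0.699, 0.108, 0.698, -0.108]
contact_force: [-0.1, -1.5, 5.4]
finger_gap: 0.429
time: 10.78
ee_pos: [0.5504, -0.008, 0.086]
orientation: [0.698, 0.108, 0.7, -0.108]
contact_force: [0.4, 1.0, -3.6]
finger_gap: 0.423
time: 11.2
ee_pos: [0.5516, -0.0081, 0.1948]
orientation: [0.7, 0.108, 0.698, -0.108]
contact_force: [0.4, -0.0, -4.1]
finger_gap: 0.422
time: 11.62
ee_pos: [0.5506, -0.008, 0.2102]
orientation: [0.698, 0.108, 0.699, -0.108]
contact_force: [-0.2, 0.6, -5.3]
finger_gap: 0.427
(array([ 10.3, 265.5, -77.9]), array([-0.0004, -0.0016,  0.0004]))
```

View pics/s11.png

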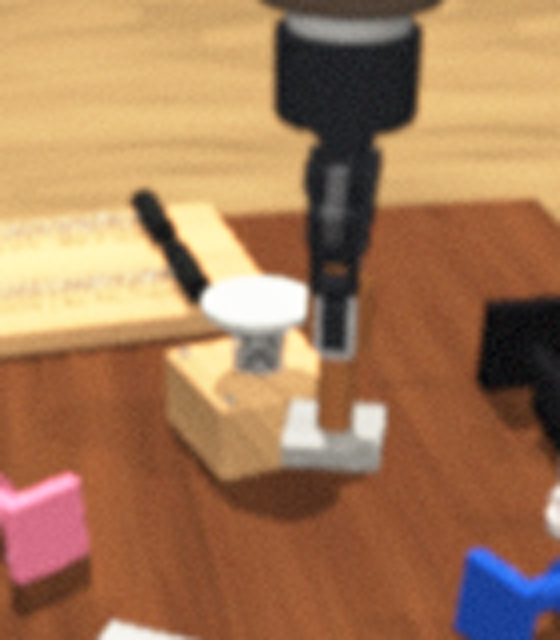

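View pics/w11.png

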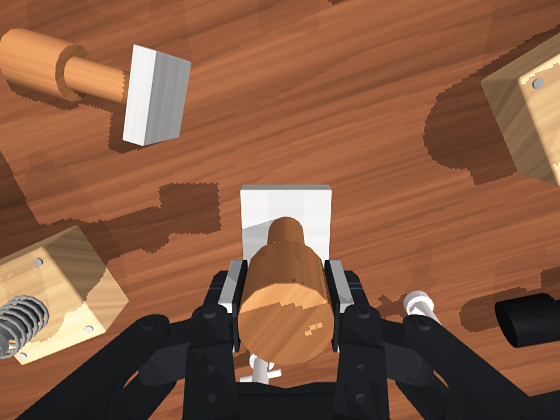

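The press is held upright, with its foot about 29 mm above the pad's height. Moving over the pad.

```bash

python3 -m handwheel '[[0,15,-4,0,0,0,-0.5],[0,37,-11,0,0,0,-0.5],[0,60,-18,0,0,0,-0.5],[0,85,-25,0,0,0,-0.5],[0,110,-32,0,0,0,-0.5]]' 
python3 -m handwheel '[[0,25,-7,0,0,0,-0.5],[0,50,-15,0,0,0,-0.5],[0,75,-22,0,0,0,-0.5],[0,95,-28,0,0,0,-0.5],[0,110,-32,0,0,0,-0.5]]' 
python3 -m handwheel '[[0,15,-4,0,0,0,-0.5],[0,30,-9,0,0,0,-0.5],[0,40,-12,0,0,0,-0.5],[0,45,-14,0,0,0,-0.5],[0,45.5,-14,0,0,0,-0.5]]' 
python3 -m handwheel '[[0,0,0,0,0,0,-0.5],[0,0,0,0,0,0,-0.5],[0,0,0,0,0,0,-0.5],[0,0,0,0,0,0,-0.5],[0,0,0,0,0,0,-0.5]]' 
python3 - <<'E'
from h import *
f=cams.grab_frame("side"); crop(f,220,90,320,210,5,"s12.png"); 
f=cams.grab_frame("wrist"); cv2.imwrite("pics/w12.png",f["color"][...,::-1])
f=cams.grab_frame("top"); crop(f,110,160,230,260,6,"t12.png"); 
a=np.radians(72.5); Y=np.array([np.cos(a),np.sin(a),0]);X=np.array([0,0,-1.]);Rt=R.from_matrix(np.c_[X,Y,np.cross(X,Y)])
print(delta(np.array([.5563,.2686,.185]),Rt))
E
```

```text
time: 12.13
ee_pos: [0.5533, 0.1075, 0.2106]
orientation: [0.699, 0.108, 0.699, -0.108]
contact_force: [-0.9, -0.8, -4.3]
finger_gap: 0.428
time: 12.55
ee_pos: [0.5557, 0.2228, 0.2104]
orientation: [0.698, 0.107, 0.699, -0.107]
contact_force: [0.5, -0.7, -3.8]
finger_gap: 0.426
time: 12.97
ee_pos: [0.5564, 0.2692, 0.2109]
orientation: [0.699, 0.107, 0.699, -0.108]
contact_force: [0.4, -0.2, -3.6]
finger_gap: 0.423
time: 13.38
ee_pos: [0.5566, 0.2681, 0.2114]
orientation: [0.699, 0.108, 0.699, -0.108]
contact_force: [1.3, 0.2, -3.5]
finger_gap: 0.423
(array([26.3,  0.1, -0.3]), array([-0.0006,  0.    ,  0.0001]))
```

View pics/s12.png

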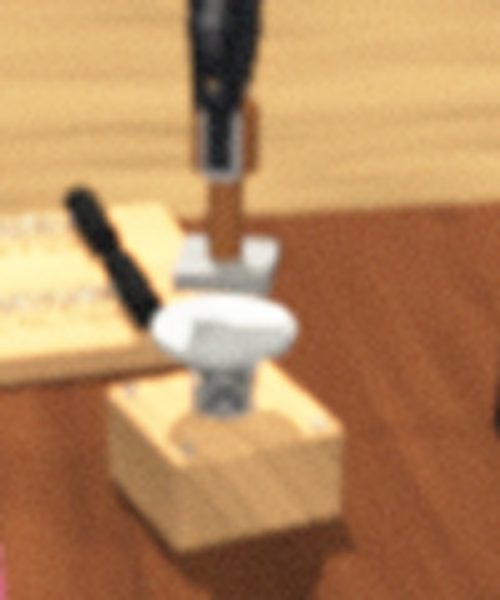

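View pics/w12.png

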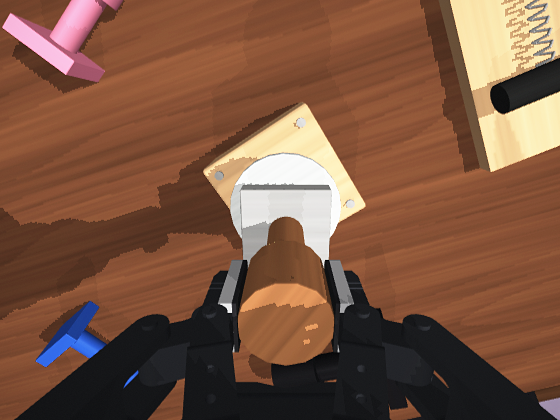

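```bash

python3 -m handwheel '[[5,0,0,0,0,0,-0.5],[10,0,0,0,0,0,-0.5],[15,0,0,0,0,0,-0.5],[20,0,0,0,0,0,-0.5],[24,0,0,0,0,0,-0.5]]' 
python3 -m handwheel '[[0,0,0,0,0,0,-0.5],[0,0,0,0,0,0,-0.5],[0,0,0,0,0,0,-0.5],[0,0,0,0,0,0,-0.5],[0,0,0,0,0,0,-0.5]]' 
python3 - <<'E'
from h import *
t=np.linspace(0,2*np.pi,60)
circ=np.c_[.5563+.042*np.cos(t),.2686+.042*np.sin(t),0*t+.115]
p,_=pose(); a=np.radians(-17.5);e=np.array([np.cos(a),np.sin(a)]);n=np.array([-e[1],e[0]]);zb=p[2]-.067;print(p,zb)
sq=np.array([np.r_[p[:2]+.028*(i*e+j*n),z] for z in(zb,zb+.014) for i,j in((1,1),(1,-1),(-1,-1),(-1,1))])
for nm,b,s in(("side",(220,90,320,210),6),("wrist",(190,120,380,300),4)):
    f=cams.grab_frame(nm); c=cv2.resize(f["color"][b[1]:b[3],b[0]:b[2],::-1],None,fx=s,fy=s,interpolation=cv2.INTER_CUBIC)
    for P,col in((circ,(0,0,255)),(sq,(0,255,0))):
        for u in w2px(f,P): cv2.circle(c,tuple(int(x) for x in ((u-[b[0],b[1]]+.5)*s)),2,col,-1)
    cv2.imwrite(f"pics/{nm}13.png",c)
E
```

```text
time: 13.95
ee_pos: [0.5563, 0.2685, 0.1863]
orientation: [0.699, 0.107, 0.699, -0.108]
contact_force: [0.6, -0.7, -3.6]
finger_gap: 0.422
time: 14.37
ee_pos: [0.5566, 0.2686, 0.1875]
orientation: [0.699, 0.108, 0.699, -0.108]
contact_force: [0.6, 0.1, -4.0]
finger_gap: 0.422
[0.55659196 0.26860674 0.18752621] 0.12052620675421094
```

View pics/side13.png

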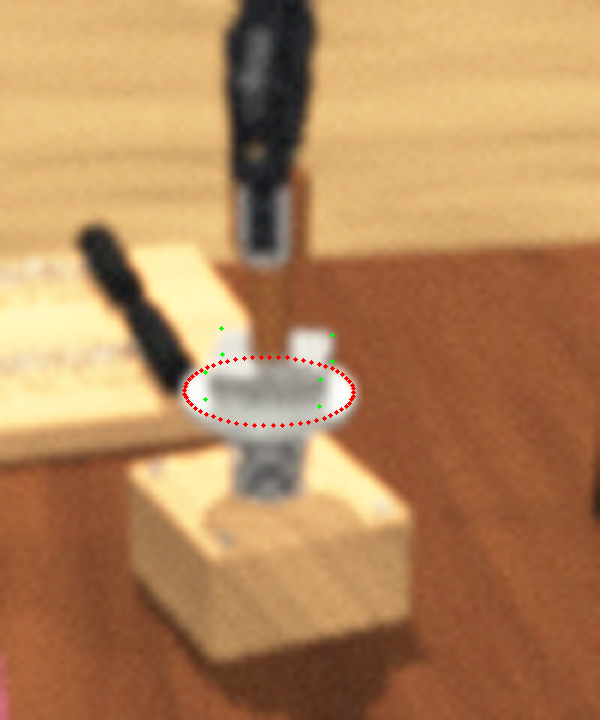

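View pics/wrist13.png

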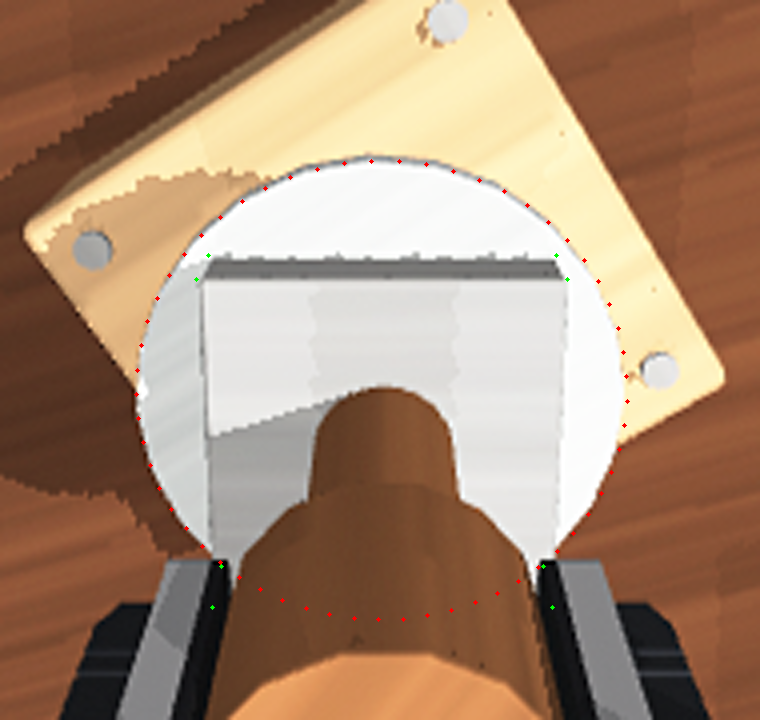

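Overlay fits: the predicted pad circle and foot corners match both views within about 1 mm, so the foot is centred and about 5 mm above the pad. Pressing slowly.

```bash

python3 -m handwheel '[[1,0,0,0,0,0,-0.5],[2,0,0,0,0,0,-0.5],[3,0,0,0,0,0,-0.5],[4,0,0,0,0,0,-0.5],[5,0,0,0,0,0,-0.5]]' 110
python3 -m handwheel '[[1,0,0,0,0,0,-0.5],[2,0,0,0,0,0,-0.5],[3,0,0,0,0,0,-0.5],[4,0,0,0,0,0,-0.5],[5,0,0,0,0,0,-0.5]]' 
python3 -m handwheel '[[1,0,0,0,0,0,-0.5],[2,0,0,0,0,0,-0.5],[3,0,0,0,0,0,-0.5],[4,0,0,0,0,0,-0.5],[5,0,0,0,0,0,-0.5]]' 
python3 -m handwheel '[[1,0,0,0,0,0,-0.5],[2,0,0,0,0,0,-0.5],[3,0,0,0,0,0,-0.5],[4,0,0,0,0,0,-0.5],[5,0,0,0,0,0,-0.5]]' 
```

```text
time: 14.88
ee_pos: [0.5565, 0.2686, 0.1821]
orientation: [0.699, 0.108, 0.699, -0.108]
contact_force: [-0.2, -0.1, -3.5]
finger_gap: 0.421
time: 15.3
ee_pos: [0.5566, 0.2686, 0.1774]
orientation: [0.699, 0.108, 0.699, -0.108]
contact_force: [-2.7, -1.0, 2.5]
finger_gap: 0.42
time: 15.72
ee_pos: [0.5565, 0.2686, 0.1723]
orientation: [0.699, 0.108, 0.699, -0.108]
contact_force: [-3.4, -1.2, 4.5]
finger_gap: 0.417
time: 16.13
ee_pos: [0.5566, 0.2686, 0.1673]
orientation: [0.699, 0.108, 0.699, -0.108]
contact_force: [-2.1, -1.5, 6.2]
finger_gap: 0.418
```

```bash

python3 -m handwheel '[[1,0,0,0,0,0,-0.5],[2,0,0,0,0,0,-0.5],[3,0,0,0,0,0,-0.5],[4,0,0,0,0,0,-0.5],[5,0,0,0,0,0,-0.5]]' 
python3 -m handwheel '[[0.5,0,0,0,0,0,-0.5],[1,0,0,0,0,0,-0.5],[1.5,0,0,0,0,0,-0.5],[2,0,0,0,0,0,-0.5],[2.5,0,0,0,0,0,-0.5]]' 
python3 -m handwheel '[[0.2,0,0,0,0,0,-0.5],[0.4,0,0,0,0,0,-0.5],[0.6,0,0,0,0,0,-0.5],[0.8,0,0,0,0,0,-0.5],[1,0,0,0,0,0,-0.5]]' 
```

```text
time: 16.55
ee_pos: [0.5566, 0.2686, 0.1625]
orientation: [0.699, 0.108, 0.699, -0.108]
contact_force: [-3.2, -2.2, 8.7]
finger_gap: 0.42
time: 16.97
ee_pos: [0.5569, 0.2686, 0.1619]
orientation: [0.7, 0.108, 0.698, -0.107]
contact_force: [-8.1, -4.7, 30.6]
finger_gap: 0.417
time: 17.38
ee_pos: [0.5571, 0.2685, 0.1618]
orientation: [0.7, 0.108, 0.698, -0.107]
contact_force: [-10.4, -5.7, 37.3]
finger_gap: 0.419
```

It is on the stop: travel ended at TCP z 0.162 and the force rose steeply. Easing back to about 25 N and trimming the side load.

```bash

python3 -m handwheel '[[-0.2,0,0,0,0,0,-0.5],[-0.4,-0.1,-0.1,0,0,0,-0.5],[-0.6,-0.1,-0.2,0,0,0,-0.5],[-0.8,-0.2,-0.3,0,0,0,-0.5],[-0.8,-0.2,-0.3,0,0,0,-0.5]]' 
python3 -m handwheel '[[0,0,0,0,0,0,-0.5],[0,0,0,0,0,0,-0.5],[0,0,0,0,0,0,-0.5],[0,0,0,0,0,0,-0.5],[0,0,0,0,0,0,-0.5]]' 
python3 - <<'E'
from h import *
p,_=pose(); a=np.radians(-17.5);e=np.array([np.cos(a),np.sin(a)]);n=np.array([-e[1],e[0]])
t=np.linspace(0,2*np.pi,60)
circ=np.c_[.5563+.042*np.cos(t),.2686+.042*np.sin(t),0*t+.095]
zb=.095
sq=np.array([np.r_[p[:2]+.028*(i*e+j*n),z] for z in(zb,zb+.014) for i,j in((1,1),(1,-1),(-1,-1),(-1,1))])
for nm,b,s in(("side",(220,90,320,210),6),("wrist",(190,120,380,300),4)):
    f=cams.grab_frame(nm); c=cv2.resize(f["color"][b[1]:b[3],b[0]:b[2],::-1],None,fx=s,fy=s,interpolation=cv2.INTER_CUBIC)
    for P,col in((circ,(0,0,255)),(sq,(0,255,0))):
        for u in w2px(f,P): cv2.circle(c,tuple(int(x) for x in ((u-[b[0],b[1]]+.5)*s)),2,col,-1)
    cv2.imwrite(f"pics/{nm}14.png",c)
print(robot.state()["contact_force"],robot.state()["torque"])
E
```

```text
time: 17.8
ee_pos: [0.5568, 0.2686, 0.1619]
orientation: [0.7, 0.108, 0.698, -0.107]
contact_force: [-5.9, -4.8, 26.7]
finger_gap: 0.425
time: 18.22
ee_pos: [0.5568, 0.2686, 0.1619]
orientation: [0.7, 0.108, 0.698, -0.107]
contact_force: [-5.8, -3.8, 26.1]
finger_gap: 0.42
[-5.37836798 -4.827626   25.18797403] [-0.89868867  1.25913453  0.01739529]
```

View pics/side14.png

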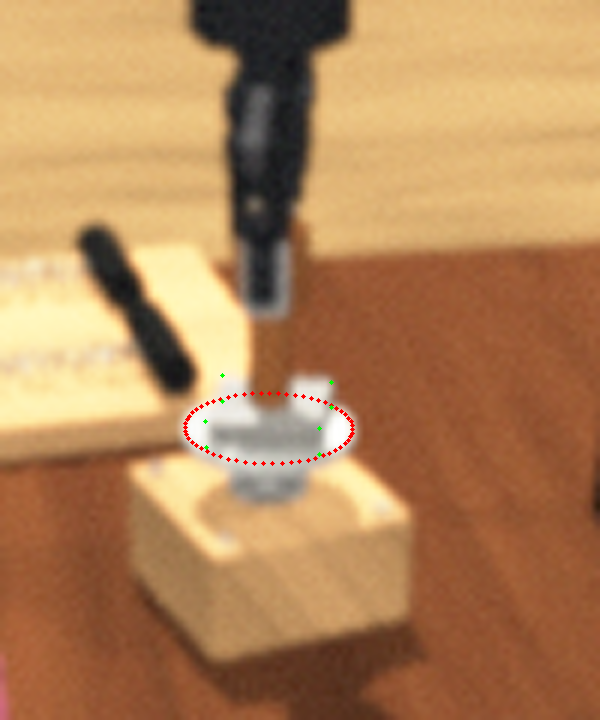

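View pics/wrist14.png

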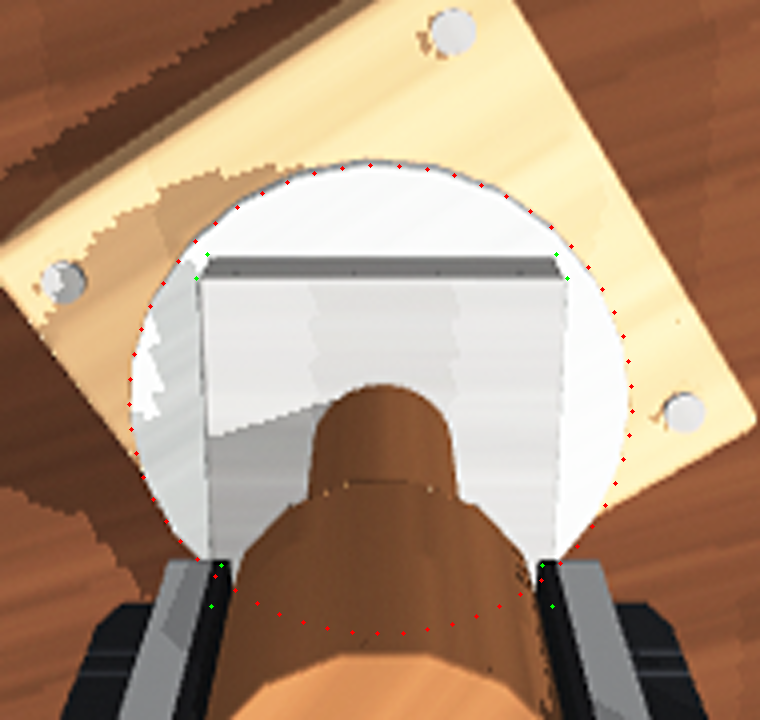

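The pad matches the circle drawn at 95 mm height, so it is fully down. The foot is flat and centred, and the push is steady, so I'm handing in.

```bash
python3 - <<'E'
from h import *
for n in("top","side"):
    f=cams.grab_frame(n); cv2.imwrite(f"pics/{n}_end.png",f["color"][...,::-1])
s=robot.state();print(s["time"],s["contact_force"],s["ee_pos"])
robot.hand_in()
E
```

```text
18.4167 [-5.33362253 -3.17431948 27.52401454] [0.55678067 0.26856663 0.16190947]
the job is handed in; nothing more can be done
```

View pics/side_end.png

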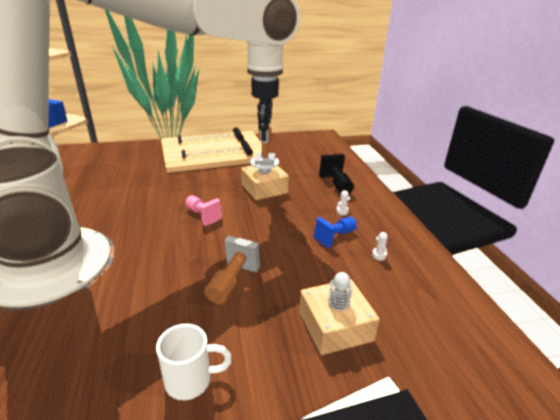

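I stood the small wooden press on its foot, let go of it, took it again by the knob and pressed the wide-pad plunger down to its stop. I handed in at 18.4 s, still gripping and pushing.

- **Standing:** lifted by the knob with a light grip, the press swung most of the way upright. I tilted the tool to take out the rest, set the foot down and let go. Foot centre and knob agreed within about 1 mm, so it was upright.
- **Placing:** before pressing and again on the stop, the drawn pad and foot outlines matched the side and wrist pictures to about 1 mm. The foot's yaw is not lined up with the wooden block.
- **Pressing:** I went down at about 12 mm/s. The force rose along the spring, then climbed steeply when the tool stopped at z = 0.162, and the pad sat at the 95 mm outline.
- **Push:** the measured wrist force on the stop briefly reached 37 N, about 41 N on the plunger with the press's weight added, so I eased off. At the end it was 27.5 N at the wrist, about 31 N on the plunger, with a leftover side load of about 6 N that I did not fully trim out.
- **Other things:** the last side picture shows the dome plunger, pegs, mug and look-alikes where they were at the start. I judged that by eye and did not measure it.

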